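# Stamp a glaze test tile in the plunger press

## Task

Stamp the brown test tile: lay it flat in the press's pulled-out tray between the brass pins (either way round), slide the tray fully home under the plunger, and press the black plunger knob down against its spring until the stamp foot stops firmly on the tile - clearly more than just the spring, but never so hard that it could crack (28 N on the tile). Then let the plunger spring all the way up again, leaving the tile in the tray under the stamp; do not disturb the other two tiles.

Things in the scene. Friction and masses are not known exactly. Their poses are not given: they have to be found in the camera images.
- press: Grey tile-stamping press fixed to the bench: base 250 x 110 x 12 mm, column at the back, beam at 78 to 110 mm, guide sleeve to 121 mm. Origin on the bench under the plunger; z up, x from the mouth back to the column (the tray comes out to -x). Its stamp foot (40 x 30 mm) is screwed up or down on the plunger's stem differently each time; a good stamping is 8 N or more on the tile for 0.3 s.
- tray (a joint): How far the tray is drawn out of the press along the press's -x: 0 = fully home against its stop, 0.11 m = fully out. It starts nearly fully out, slides with about 2 N of friction and stays where it is left.
- tray_pocket (a point): Centre of the tile pocket on the upper face of the aluminium tray's floor, 22 mm above the bench; press's axes; moves with the tray, under the plunger at joint 0. Tray 80 mm wide. Round-topped brass pins, 6 mm thick, rise 7 mm: at x +-28, y +-30 mm beside the tile's long sides and x +-42, y +-12 mm beyond its ends, leaving 78 x 54 mm (long side along x) for the 72 x 48 mm tile.
- tray_handle (a point): Centre of the upper edge of the tray's red upright tab at its outer end, 60 mm above the bench and 90 mm out (-x) from tray_pocket. The tab is 10 mm thick (x), 60 mm wide (y) and 40 mm tall: push it along +x, or pinch it from above.
- plunger: Black knob, 50 mm across, on a vertical stem. Origin: centre of its top, 168 mm above the bench at rest, z up. It goes straight down; the spring resists with about 3 N at first, 7 N at the lower end. With a tile below, the foot meets it after 8 to 26 mm, unknown beforehand: feel for it. From there the force climbs 5 to 10 N per mm; about 15 to 25 N in all at the knob is right.
- brown_tile_centre (a point): Centre of the brown-glazed test tile, the one to stamp: 72 x 48 x 9 mm, long side along its x, z up, lying flat on the bench, its centre 4.5 mm above it. Which of the three tile places it takes varies.
- green_tile_centre (a point): Centre of the pale green-blue test tile, 72 x 50 x 10 mm, a bystander, its centre 5 mm above its underside.
- blue_tile_centre (a point): Centre of the dark blue test tile, 78 x 69 x 10 mm, a bystander, its centre 5 mm above its underside.
Things that resemble listed ones, but are neither listed nor needed, are in the scene too. Leave any purple or red look-alike of the part that bears brown_tile_centre alone.

How it is judged (in metres and radians):
On the way, in this order (a step that is already met when the one before it is completed fails the run):
1. the brown tile lies flat between the pins of the pulled-out tray, let go (horizontal distance between brown_tile_centre and tray_pocket below 0.007 m and z of brown_tile_centre in the frame of tray_pocket between 0.002 and 0.0075 m and angle between the x axis of brown_tile_centre and the x axis of tray_pocket, either way round below 0.2 rad and angle between brown_tile_centre's own z axis and vertical below 0.06 rad and value of joint tray above 0.06 m and contact force between the fingers and brown_tile below 0.1 N), for 0.2 s.
2. the tray with the tile is fully home (horizontal distance between brown_tile_centre and tray_pocket below 0.007 m and z of brown_tile_centre in the frame of tray_pocket between 0.002 and 0.0075 m and angle between the x axis of brown_tile_centre and the x axis of tray_pocket, either way round below 0.2 rad and angle between brown_tile_centre's own z axis and vertical below 0.06 rad and value of joint tray below 0.003 m), for 0.2 s.
3. the stamp foot stands firmly on the tile, with 8 N or more, for 0.3 s, under the robot's fingers (all of step 2 and contact force between plunger and brown_tile above 8 N and contact force between the fingers and plunger above 8 N), for 0.3 s.
At the end, for the whole second after the job is handed in: The stamped brown tile lies flat and still between the tray's pins (centre within 7 mm of the pocket's), the tray is home to within 4 mm, and the plunger has sprung back up to within 3 mm of its rest height (horizontal distance between brown_tile_centre and tray_pocket below 0.007 m and z of brown_tile_centre in the frame of tray_pocket between 0.002 and 0.0075 m and angle between the x axis of brown_tile_centre and the x axis of tray_pocket, either way round below 0.2 rad and angle between brown_tile_centre's own z axis and vertical below 0.06 rad and value of joint tray below 0.004 m and z of plunger in the frame of press above 0.165 m and linear speed of brown_tile below 0.01 m/s); the robot touches nothing.
It fails at once if the stamp pressed on the tile with more than 28 N (contact force between plunger and brown_tile above 28 N).
It fails at once if the green tile moved by more than 20 mm (distance of green_tile_centre from where it was at the start of the episode above 0.02 m).
It fails at once if the blue tile moved by more than 20 mm (distance of blue_tile_centre from where it was at the start of the episode above 0.02 m).
It also fails if it takes over 70 s, if anything falls off the work surface, if the arm or the gripper's body presses on something with over 40 N, if the wrist force passes 120 N, or if a joint passes its speed limit or range.

## Robot

A 7-joint arm with a two-finger parallel gripper is mounted at the origin on a cart in front of the work surface, level with it; the furniture and walls round the work are solid. World frame = base frame: x ahead of the robot, y to its left, z up, the work surface at z = 0. Lengths are in m, angles in degrees, forces in N, time in s.
With the tool pointing down it reaches from about 0.425 to 0.875 m from the base axis. Payload 8.4 kg.
Tool frame: the origin (TCP) lies midway between the tips of the shut fingers; the grasp point (between the pads) lies behind it (manip.tcp_to_grasp is the z of the grasp point in the tool frame, in m); z points along the fingers, y is the direction in which the jaws open and shut (so a half turn about z gives the same grasp; the last joint's range is limited). The gripper opens to 87 mm and grips with 3 to 60 N. Pads are 19 mm wide; open, the fingers measure 117 mm over their backs; the gripper's body (75 mm by 190 mm) begins 51 mm behind the grasp point.
Start: joints at [64.962, 19.091, 2.286, 83.961, -0.768, 76.965, -3.352], TCP at [0.215, -0.613, 0.223] pointing down, gripper open.
Joint ranges: [-147.57, 147.57], [-21.85, 119.76], [-74.77, 79.35], [14.55, 137.4], [-85.83, 265.84], [4.83, 119.75], [-152.11, 152.11]. Speed limits (degrees/s): [127.2, 127.2, 159.86, 159.86, 180, 180, 180].

## Interface

Orientations are given as [roll, pitch, yaw] about the fixed x, y, z axes, in that order (R = Rz(yaw) Ry(pitch) Rx(roll)).
In Python, from bench import telemetry, camera, manip gives the robot as it stands. The module is installed in compiled form; this text tells all that it offers.
- The arm moves only by the tool step_arm, never from a script. Its argument "rows" is a list of rows, each a list of 6 numbers: the shift along the tool's x, y, z in cm, then the turn, a rotation vector about the tool's x, y, z in degrees. A call has 1 to 8 rows; each row is the pose to reach, as a shift and turn from the pose commanded when the call began, along the tool's axes at that moment; what a row does not reach only later rows make up. A row lasts 1/8 s, in which the tool goes at most 62.5 mm and 10.7 degrees, less where a joint would pass 70% of its speed; a pose out of reach is approached as far as the arm can. A call with a gripper value outside its range is refused whole. "jaw" is the closure, from 0 (fully open) to 1 (shut), set as the call begins (left out, the last holds). The fingers move at their own pace and stop on an object; "grip_force" is the grip in N (left out, the last holds). Time passes only in rows, so rows that repeat a pose let the fingers close. It gives the time, the measured TCP pose, the force and the opening at its end, in the units of the state.
- telemetry.observe(): the state, without advancing time (a new reading comes with each control period).
- camera(name): name is "side" or "top" or "wrist"; returns a dict with "frame" (420x560x3 uint8, blue, green, red), "camera_matrix" (3x3 intrinsics, pixels), "R" (3x3) and "t" (3): a world point X has camera coordinates R X + t. Camera axes: x right, y down, z forward; pixel columns grow to the right and rows downward; lengths in m; the calibration is good to about 2 mm. A picture is of the moment at which its call begins. There is no depth.
- manip.hand_in(): hands the job in, once; it reports no verdict.
The state is a dict: "time": time; "joint_positions": joint angles; "qd": joint speeds; "tau": joint torques, N m; "position": TCP position; "eef_rot": TCP orientation; "force": force on the tool from outside, world axes, zero at the start; "ft_torque": the same for the moment, N m; "grip_width": opening from 0.0 (shut) to 1.0 (fully open).
Only numpy, scipy, OpenCV 4.12 (cv2) and the standard library are available. Lean on these libraries where they do the work, as an engineer would, in place of code of your own. Each camera call takes 0.05 s, during which the arm holds its last target.

## Working session

There is one attempt and no reset: what is moved stays moved. The work goes in short steps, Python scripts to look and compute and a tool call to move; the robot and the scene stay as the last step left them, time stands still between calls to the robot, and variables do not carry over. Pictures are saved under pics/ and viewed, and the job is handed in when it is done.

Besides the shell and the picture viewer there is one more tool, called after ">>>" as a command line: name --pt "numbers of a row" for each row, then --argument value for the rest. step_arm: Moves the arm, as the interface text tells. Its arguments: {"type":"object","properties":{"rows":{"type":"array"},"jaw":{"type":"number"},"grip_force":{"type":"number"}},"required":["rows"]}

```bash
mkdir -p pics; ls; python3 - <<'E'
from bench import telemetry,camera,manip
import cv2,numpy as np
print(telemetry.observe(), manip.tcp_to_grasp)
for n in ["side","top","wrist"]:
    c=camera(n); cv2.imwrite(f"pics/{n}0.png",c["frame"]); print(n,c["camera_matrix"].round(1).tolist(),c["R"].round(3).tolist(),c["t"].round(3).tolist(),(-c["R"].T@c["t"]).round(3))
E
```

```text
pics
{'time': 0.0, 'joint_positions': array([64.96134756, 19.13327141,  2.2864238 , 84.01145121, -0.76703822,
       76.96438288, -3.35055107]), 'qd': array([-0.01745444, -0.0348042 ,  0.04383832, -0.12699228, -0.04909721,
        0.02939318, -0.0150222 ]), 'tau': array([ 9.32819385e-04, -6.56352782e+01,  1.33564286e+00, -4.03800344e+01,
       -5.96936024e-02,  4.47654398e-02,  1.99975198e-04]), 'position': array([ 0.21521677, -0.61284239,  0.2216393 ]), 'eef_rot': array([-1.79906455e+02,  7.73001287e-03,  1.93536196e+01]), 'force': array([ 0.7417166 ,  0.06505898, -0.61038145]), 'ft_torque': array([ 0.00554076,  0.01168605, -0.02778639]), 'grip_width': 1.0002503138041148} -0.0187
side [[483.9, 0.0, 278.5], [0.0, 483.9, 207.6], [0.0, 0.0, 1.0]] [[-0.998, -0.062, -0.0], [-0.034, 0.545, -0.838], [0.052, -0.836, -0.546]] [0.51, 0.093, 1.145] [0.452 0.938 0.703]
top [[428.9, 0.0, 290.3], [0.0, 428.9, 206.4], [0.0, 0.0, 1.0]] [[0.022, -0.999, -0.028], [-0.985, -0.017, -0.174], [0.173, 0.032, -0.984]] [0.032, 0.506, 1.095] [0.308 0.005 1.167]
wrist [[331.5, 0.0, 284.3], [0.0, 331.5, 211.6], [0.0, 0.0, 1.0]] [[0.332, -0.943, -0.002], [-0.908, -0.319, 0.272], [-0.257, -0.089, -0.962]] [-0.649, -0.033, 0.391] [ 0.286 -0.588  0.384]
```

View pics/side0.png

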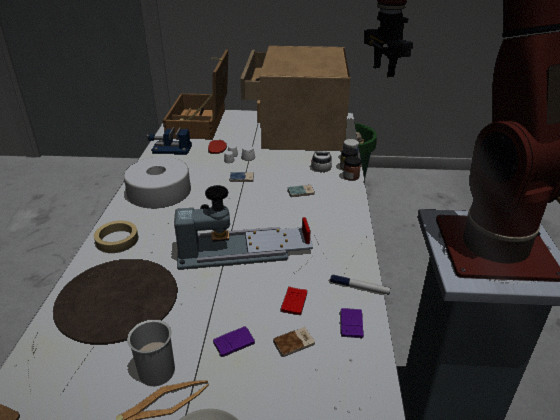

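View pics/top0.png

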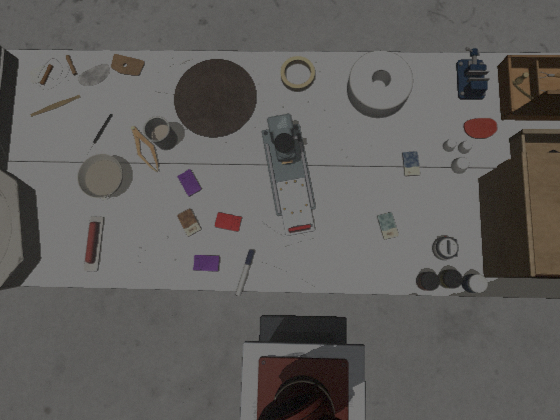

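View pics/wrist0.png

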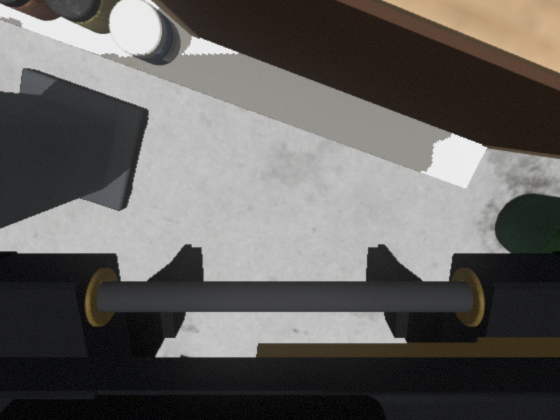

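```bash
cat > h.py <<'E'
import numpy as np, cv2
from bench import telemetry,camera,manip
def ray(c,u,v,z):
    d=c["R"].T@np.linalg.solve(c["camera_matrix"],[u,v,1.]); o=-c["R"].T@c["t"]
    return o+d*(z-o[2])/d[2]
def proj(c,X):
    p=c["camera_matrix"]@(c["R"]@np.asarray(X,float)+c["t"]); return p[:2]/p[2]
def crop(f,x,y,w,h,s,name): cv2.imwrite(name,cv2.resize(f[y:y+h,x:x+w],None,fx=s,fy=s,interpolation=cv2.INTER_CUBIC))
E
python3 - <<'E'
from h import *
t=camera("top");s=camera("side")
crop(t["frame"],150,150,120,90,6,"pics/c1.png")
crop(t["frame"],245,95,100,150,4,"pics/c2.png")
crop(s["frame"],160,175,160,110,5,"pics/c3.png")
crop(s["frame"],200,280,180,90,4,"pics/c4.png")
E
```

```text
(no output)
```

View pics/c1.png

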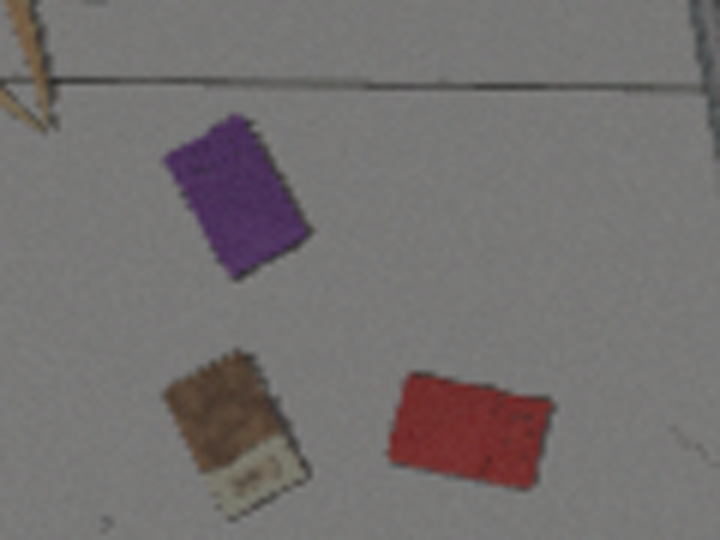

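View pics/c2.png

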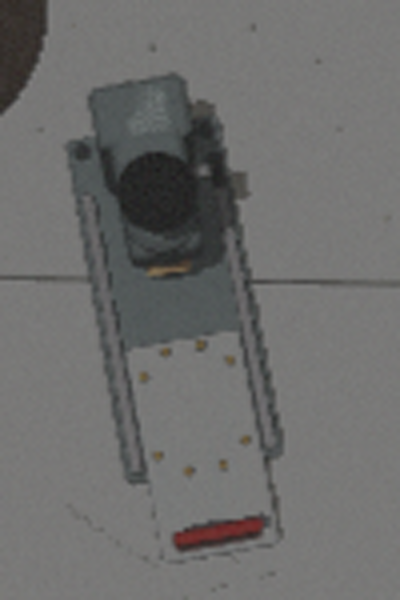

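View pics/c3.png

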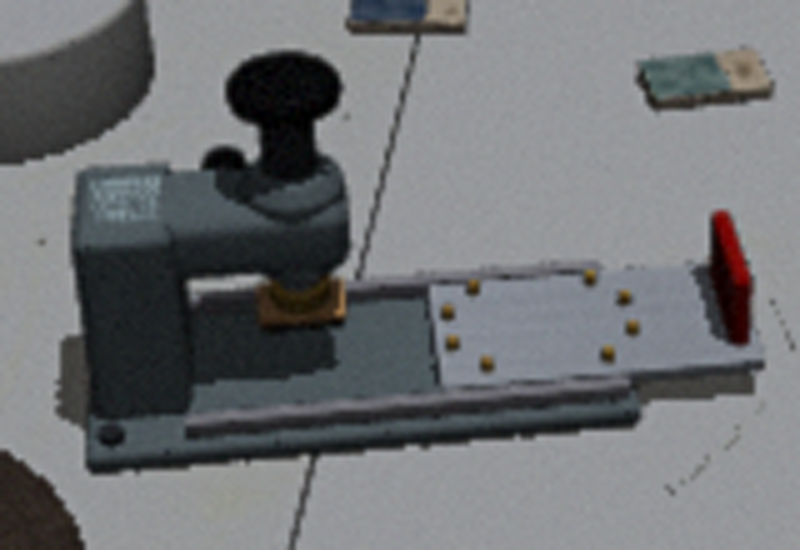

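View pics/c4.png

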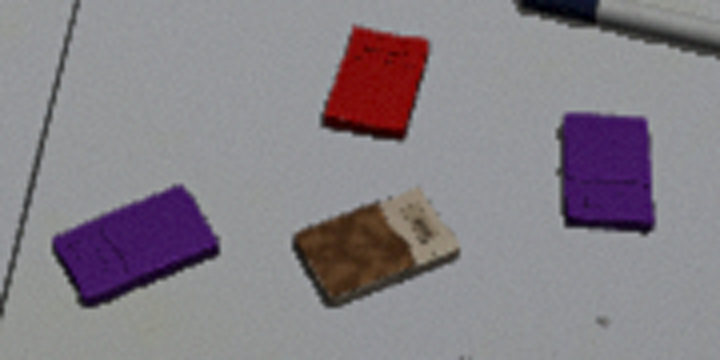

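c1/c4: candidates are brown with a pale end at top (189,221), red (228,221), purple (190,182) and (207,263). Only the brown-glazed one with the pale end fits the description. The rest are the named look-alikes. c2/c3: the 8 pins, the knob at about (284,142) in top, and the red tab at about (300,228).

```bash
python3 - <<'E'
from h import *
t=camera("top");s=camera("side")
f=lambda P,x,y,k:[((a+.5)/k-.5+x,(b+.5)/k-.5+y) for a,b in P]
# brown tile by corners, top & side
P=[ray(t,u,v,.009) for u,v in f([(163,393),(243,350),(310,475),(232,520)],150,150,6)]
Q=[ray(s,u,v,.009) for u,v in f([(294,240),(378,203),(460,250),(330,297)],200,280,4)]
P=np.array(P)[:,:2]
print(P.round(4), P.mean(0), [np.linalg.norm(P[i]-P[i-1]).round(4) for i in range(4)])
d=(P[2]+P[3]-P[0]-P[1]);print("tile yaw",np.degrees(np.arctan2(d[1],d[0])))
# side: top-face: far-left, far-right(pale), near right, near-left
Q=[ray(s,u,v,.009)[:2] for u,v in f([(294,236),(418,187),(460,247),(330,291)],200,280,4)]
print(np.array(Q).round(4),np.mean(Q,0),[np.linalg.norm(Q[i]-Q[i-1]).round(4) for i in range(4)])
d=(Q[1]+Q[2]-Q[0]-Q[3]);print("yaw side",np.degrees(np.arctan2(d[1],d[0])))
for nm,c,px,x,y,k in [("top",t,[(166,352),(201,345),(144,377),(231,360),(157,456),(246,440),(189,471),(223,464)],245,95,4),
  ("side",s,[(447,311),(453,342),(473,287),(487,363),(590,277),(608,353),(624,297),(632,327)],160,175,5)]:
    A=np.array([ray(c,u,v,.028)[:2] for u,v in f(px,x,y,k)])
    print(nm,"pocket",A.mean(0))
    # first 4 = toward press (+x)
    d=A[:4].mean(0)-A[4:].mean(0); print(np.linalg.norm(d),"yaw",np.degrees(np.arctan2(d[1],d[0])))
    print(A.round(4).tolist())
k=ray(t,*f([(156,192)],245,95,4)[0],.168); print("knob",k)
k=ray(s,*f([(284,88)],160,175,5)[0],.16); print("knob side",k)
for z,c,p in [(.06,t,f([(219,532)],245,95,4)[0])]: print("tab",ray(c,*p,z))
E
```

```text
[[0.4817 0.3549]
 [0.5023 0.3192]
 [0.4451 0.2848]
 [0.4239 0.3192]] [0.46324365 0.31951124] [np.float64(0.0679), np.float64(0.0412), np.float64(0.0667), np.float64(0.0405)]
tile yaw -148.6708973211702
[[0.5011 0.3203]
 [0.4442 0.2865]
 [0.4242 0.3221]
 [0.4826 0.3513]] [0.46304442 0.32004387] [np.float64(0.0361), np.float64(0.0662), np.float64(0.0409), np.float64(0.0653)]
yaw side -151.33432533043953
top pocket [0.53507264 0.03466572]
0.06964040066186244 yaw 11.417962452101996
[[0.5735, 0.0549], [0.5788, 0.0312], [0.5559, 0.0695], [0.5686, 0.0106], [0.5016, 0.0593], [0.5136, -0.0005], [0.4917, 0.0375], [0.4969, 0.0147]]
side pocket [0.5345219  0.03688616]
0.06961937169391597 yaw 11.429257734582022
[[0.5782, 0.0333], [0.5727, 0.0569], [0.568, 0.0135], [0.5556, 0.0715], [0.5132, 0.0019], [0.5012, 0.0607], [0.4961, 0.017], [0.4912, 0.0403]]
knob [0.64042128 0.05731797 0.168     ]
knob side [0.64229892 0.05373835 0.16      ]
tab [0.4468016 0.0162675 0.06     ]
```

Two views agree to about 2 mm: tile (0.463,0.320) with long axis at 30°, pocket (0.535,0.036), press yaw 11.4°. The pin span is 69.6 mm against the 70 mm given.

```bash
cat >> h.py <<'E'
from scipy.spatial.transform import Rotation as Ro
def plan(*targets, frm=None):
    o=telemetry.observe()
    p=np.array(o["position"]) ; R=Ro.from_euler("xyz",o["eef_rot"],degrees=True)
    print("t",o["time"],"pos",p.round(4),"rpy",o["eef_rot"].round(2),"F",o["force"].round(2),"gw",round(o["grip_width"],3))
    for x,y,z,yaw in targets:
        Rt=Ro.from_euler("xyz",[180,0,yaw],degrees=True)
        print([x,y,z,yaw],"->",(R.inv().apply(np.array([x,y,z])-p)*100).round(2).tolist()+(R.inv()*Rt).as_rotvec(degrees=True).round(1).tolist())
E
python3 -c "
from h import *
plan((.22,-.45,.25,0),(.40,-.25,.25,10),(.463,0,.25,20),(.463,.32,.2,30))
t=camera('top')
print(ray(t,530,275,.0),ray(t,530,275,.3))"
```

```text
t 0.35 pos [ 0.2154 -0.6132  0.2223] rpy [-179.97    0.     19.35] F [ 0.9   0.11 -0.42] gw 0.996
[0.22, -0.45, 0.25, 0] -> [5.84, -15.24, -2.76, -0.0, 0.0, 19.4]
[0.4, -0.25, 0.25, 10] -> [29.45, -28.15, -2.76, -0.0, 0.0, 9.4]
[0.463, 0, 0.25, 20] -> [43.68, -49.65, -2.75, -0.0, 0.0, -0.6]
[0.463, 0.32, 0.2, 30] -> [54.29, -79.84, 2.27, -0.0, -0.0, -10.6]
[ 0.33952896 -0.5954676   0.        ] [ 0.33141008 -0.44093317  0.3       ]
```

>>> step_arm --pt "3 -7.5 -1 0 0 0" --pt "5.8 -15.2 -2.8 0 0 0" --pt "5.8 -15.2 -2.8 0 0 0" --pt "11 -18.5 -2.8 0 0 0" --pt "17 -21.5 -2.8 0 0 0" --pt "23 -25 -2.8 0 0 0" --pt "29.4 -28.2 -2.8 0 0 0" --pt "29.4 -28.2 -2.8 0 0 0" --jaw 0

```text
time: 1.4
position: [0.4018, -0.2462, 0.2509]
eef_rot: [180.0, -0.1, 19.7]
force: [-0.4, -0.9, -0.3]
grip_width: 1.0
```

```bash
python3 -c "
from h import *
plan((.463,0,.25,20),(.463,.32,.2,30))"
```

```text
t 1.4 pos [ 0.4018 -0.2462  0.2509] rpy [ 1.7999e+02 -6.0000e-02  1.9660e+01] F [-0.37 -0.92 -0.28] gw 1.0
[0.463, 0, 0.25, 20] -> [14.05, -21.12, 0.1, 0.0, -0.1, -0.3]
[0.463, 0.32, 0.2, 30] -> [24.81, -51.26, 5.11, 0.0, -0.1, -10.3]
```

>>> step_arm --pt "4 -5 0 0 0 0" --pt "8 -10 0 0 0 0" --pt "11 -15.5 0 0 0 0" --pt "14 -21 0 0 0 0" --pt "15.8 -26 0 0 0 -2" --pt "17.6 -31 0 0 0 -4" --pt "19.4 -36 0 0 0 -6" --pt "21.2 -41 1 0 0 -8"

```text
time: 2.4
position: [0.4638, 0.2091, 0.2414]
eef_rot: [179.9, -0.1, 27.4]
force: [0.8, -0.4, -0.2]
grip_width: 1.002
```

```bash
python3 -c "
from h import *
plan((.463,.32,.15,30))"
```

```text
t 2.4 pos [0.4638 0.2091 0.2414] rpy [ 1.7995e+02 -1.2000e-01  2.7380e+01] F [ 0.76 -0.35 -0.19] gw 1.002
[0.463, 0.32, 0.15, 30] -> [5.01, -9.9, 9.14, 0.1, -0.1, -2.6]
```

>>> step_arm --pt "2.5 -5 3 0 0 -2.6" --pt "5 -9.9 6 0 0 -2.6" --pt "5 -9.9 9.1 0 0 -2.6" --pt "5 -9.9 9.1 0 0 -2.6" --pt "5 -9.9 9.1 0 0 -2.6"

```text
time: 3.02
position: [0.4632, 0.3178, 0.1508]
eef_rot: [180.0, -0.1, 29.9]
force: [-0.4, -0.7, -0.1]
grip_width: 1.001
```

```bash
python3 -c "
from h import *
w=camera('wrist');cv2.imwrite('pics/w1.png',w['frame'])
plan((.463,.32,.003,30))"
```

```text
t 3.075 pos [0.4635 0.3179 0.1512] rpy [ 1.7997e+02 -1.2000e-01  2.9870e+01] F [ 0.24 -0.24  0.65] gw 1.0
[0.463, 0.32, 0.003, 30] -> [0.03, -0.22, 14.82, 0.0, -0.1, -0.1]
```

View pics/w1.png

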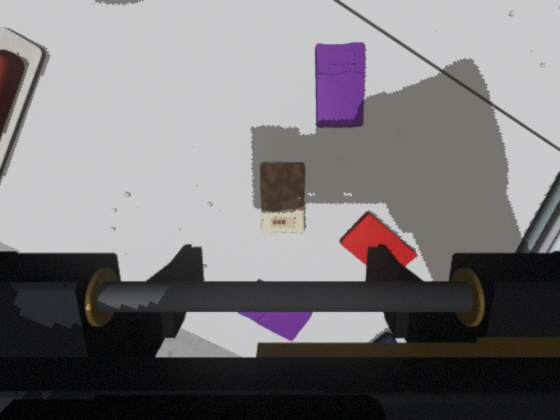

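```bash
python3 -c "
from h import *
w=camera('wrist')
g=cv2.cvtColor(w['frame'],cv2.COLOR_BGR2HSV)[150:245,255:312]
m=((g[...,1]>45)).astype(np.uint8)
n,l,st,ce=cv2.connectedComponentsWithStats(m);print(st.tolist())
i=1+np.argmax(st[1:,4]); pts=np.argwhere(l==i)[:,::-1]+[255,150]
r=cv2.minAreaRect(pts.astype(np.float32)); b=cv2.boxPoints(r); print(r)
P=np.array([ray(w,*q,.009)[:2] for q in b]); print(P.mean(0),[np.linalg.norm(P[i]-P[i-1]).round(4) for i in range(4)]); 
d=P-np.roll(P,1,0); print(np.degrees(np.arctan2(d[:,1],d[:,0])))
plan((*P.mean(0),.003,30))
"
```

```text
[[0, 0, 57, 95, 3153], [6, 13, 44, 49, 2042], [16, 68, 23, 10, 220]]
((282.5, 187.0), (48.0, 43.0), 90.0)
[0.47398644 0.32549069] [np.float64(0.0457), np.float64(0.0395), np.float64(0.0457), np.float64(0.0411)]
[  28.78270281  -60.13051321 -149.21062938  119.86789869]
t 3.125 pos [0.4636 0.3179 0.1512] rpy [ 1.7996e+02 -1.4000e-01  2.9860e+01] F [ 0.43 -1.72 -0.7 ] gw 0.999
[np.float64(0.47398644159850745), np.float64(0.32549068925728547), 0.003, 30] -> [1.25, -0.15, 14.83, 0.0, -0.1, -0.1]
```

```bash
python3 -c "
from h import *
w=camera('wrist')
P=np.array([ray(w,*q,.009)[:2] for q in [(261,162.5),(304.5,162.5),(304,233.5),(262,233.5)]]); print(P.mean(0),[np.linalg.norm(P[i]-P[i-1]).round(4) for i in range(4)])
plan((*P.mean(0),.003,30))
"
```

```text
[0.4645985  0.31967165] [np.float64(0.0689), np.float64(0.0399), np.float64(0.0689), np.float64(0.0409)]
t 3.175 pos [0.4635 0.3179 0.1511] rpy [ 1.7996e+02 -1.3000e-01  2.9860e+01] F [ 0.61  0.64 -0.53] gw 1.001
[np.float64(0.46459849777004153), np.float64(0.3196716526225567), 0.003, 30] -> [0.15, -0.11, 14.82, 0.0, -0.1, -0.1]
```

>>> step_arm --pt "0.15 -0.1 4 0 0 0" --pt "0.15 -0.1 8 0 0 0" --pt "0.15 -0.1 11 0 0 0" --pt "0.15 -0.1 13.5 0 0 0" --pt "0.15 -0.1 14.7 0 0 0" --pt "0.15 -0.1 14.7 0 0 0" --jaw 0.15

```text
time: 3.92
position: [0.4635, 0.3196, 0.0028]
eef_rot: [180.0, 0.0, 29.9]
force: [-0.5, -0.1, 0.4]
grip_width: 0.848
```

>>> step_arm --pt "0 0 0 0 0 0" --pt "0 0 0 0 0 0" --pt "0 0 0 0 0 0" --pt "0 0 0 0 0 0" --pt "0 0 0 0 0 0" --pt "0 0 0 0 0 0" --jaw 1 --grip_force 15

```text
time: 4.68
position: [0.4634, 0.3199, 0.0028]
eef_rot: [180.0, -0.0, 30.0]
force: [-0.0, -0.5, 4.6]
grip_width: 0.484
```

```bash
python3 -c "
from h import *
w=camera('wrist');cv2.imwrite('pics/w2.png',w['frame']);s=camera('side');crop(s['frame'],200,250,180,130,4,'pics/s2.png')
plan((.463,.32,.12,30))"
```

```text
t 4.775 pos [0.4633 0.3199 0.0028] rpy [ 1.7999e+02 -1.0000e-02  2.9950e+01] F [-0.34 -1.02  4.53] gw 0.482
[0.463, 0.32, 0.12, 30] -> [-0.02, -0.02, -11.72, 0.0, -0.0, -0.0]
```

View pics/s2.png

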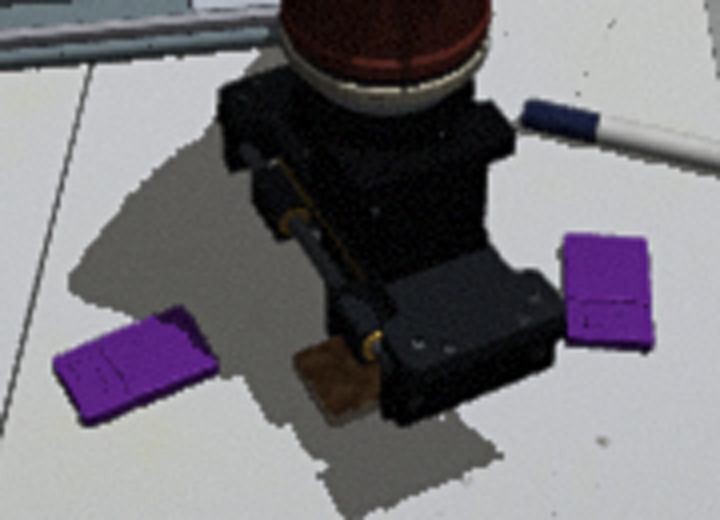

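The grip stopped at 42 mm across, which agrees with the 41 x 67 mm seen in the images but is less than the listed 48 mm. The tile is held at its centre and aligned at 30°. Lifting.

>>> step_arm --pt "0 0 -2 0 0 0" --pt "0 0 -6 0 0 0" --pt "0 0 -10 0 0 0" --pt "0 0 -13 0 0 0" --pt "0 0 -13 0 0 0" --grip_force 20

```text
time: 5.4
position: [0.4642, 0.3211, 0.136]
eef_rot: [180.0, -0.3, 30.0]
force: [0.0, 0.3, -1.8]
grip_width: 0.482
```

```bash
python3 -c "
from h import *
w=camera('wrist');cv2.imwrite('pics/w3.png',w['frame'])
plan((.535,.0355,.13,11.4))"
```

```text
t 5.45 pos [0.4636 0.3203 0.1341] rpy [ 1.7998e+02 -1.4000e-01  2.9960e+01] F [-0.4   0.1  -1.01] gw 0.483
[0.535, 0.0355, 0.13, 11.4] -> [-8.04, 28.24, 0.4, -0.0, -0.1, 18.6]
```

View pics/w3.png

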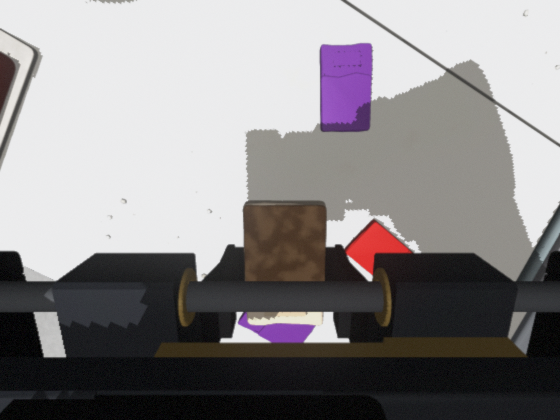

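>>> step_arm --pt "-1.5 5 -2 0 0 3" --pt "-3 10 -3 0 0 6.5" --pt "-4.5 15 -3 0 0 10" --pt "-6 20 -3 0 0 13.5" --pt "-7 25 -2 0 0 17" --pt "-8 28.2 0 0 0 18.6" --pt "-8 28.2 1 0 0 18.6" --pt "-8 28.2 1 0 0 18.6"

```text
time: 6.45
position: [0.5333, 0.0369, 0.1209]
eef_rot: [-179.9, 0.2, 11.5]
force: [-0.3, 0.4, -1.0]
grip_width: 0.48
```

>>> step_arm --pt "0 0 1 0 0 0" --pt "0 0 3 0 0 0" --pt "0 0 4 0 0 0" --pt "0 0 4 0 0 0"

```text
time: 6.95
position: [0.5339, 0.0358, 0.0814]
eef_rot: [-180.0, 0.1, 11.4]
force: [-0.7, -0.3, -0.1]
grip_width: 0.481
```

```bash
python3 -c "
from h import *
w=camera('wrist');cv2.imwrite('pics/w4.png',w['frame'])
s=camera('side');crop(s['frame'],160,175,160,110,5,'pics/s4.png')
plan((.535,.0355,.026,11.4))"
```

```text
t 7.05 pos [0.5348 0.0358 0.0827] rpy [-1.7999e+02 -1.0000e-02  1.1370e+01] F [-0.27  1.09 -0.32] gw 0.478
[0.535, 0.0355, 0.026, 11.4] -> [0.01, 0.03, 5.67, -0.0, -0.0, -0.0]
```

View pics/w4.png

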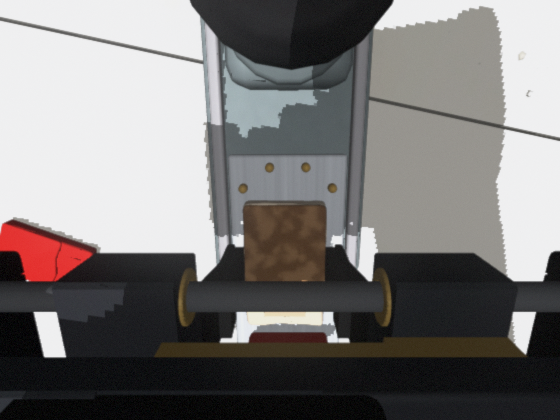

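View pics/s4.png

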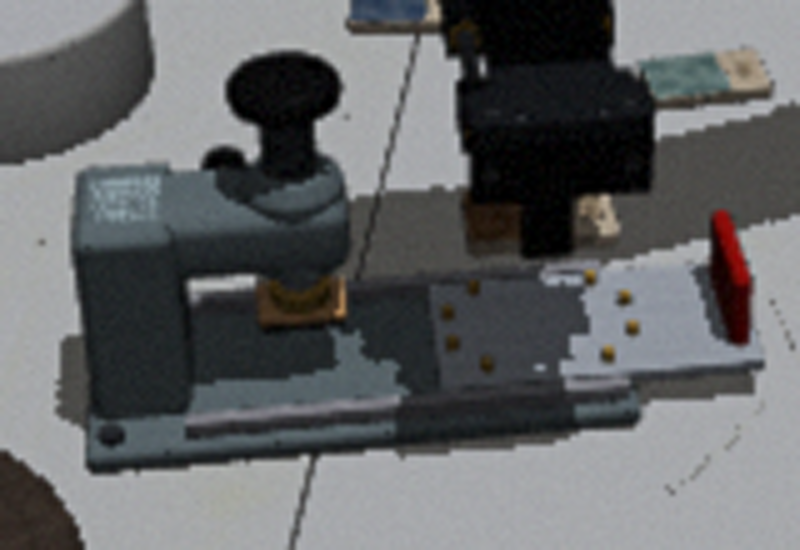

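```bash
python3 -c "
from h import *
w=camera('wrist')
A=np.array([ray(w,*q,.028)[:2] for q in [(269,167),(305.5,167),(243,187.5),(332.5,187.5)]]); print(A.round(4))
th=np.radians(11.4);e=np.array([np.cos(th),np.sin(th)])
print('pocket',A.mean(0)-35*e*.001, 'yaw', [np.degrees(np.arctan2(*(A[i+1]-A[i])[::-1]))+90 for i in (0,2)])
o=telemetry.observe()['position']
for q in [(244,203),(326,203)]:
  d=ray(w,*q,o[2]+.006)[:2]-o[:2]; print('tile edge rel tcp', d@e, d@[-e[1],e[0]])
plan((*(A.mean(0)-35*e*.001),.026,11.4))
"
```

```text
[[0.5763 0.0544]
 [0.581  0.0309]
 [0.5594 0.0688]
 [0.5712 0.0103]]
pocket [0.53766378 0.034184  ] yaw [np.float64(11.377534406808806), np.float64(11.3792234254377)]
tile edge rel tcp 0.03531108427067979 0.019632032024224064
tile edge rel tcp 0.035297536990013215 -0.02025379317706622
t 7.1 pos [0.535  0.0357 0.0829] rpy [-1.800e+02 -3.000e-02  1.136e+01] F [-0.84 -0.06  1.03] gw 0.482
[np.float64(0.5376637847336271), np.float64(0.034184004599613106), 0.026, 11.4] -> [0.23, 0.21, 5.69, -0.0, -0.0, -0.0]
```

>>> step_arm --pt "0.1 0.1 1.5 0 0 0" --pt "0.1 0.1 3 0 0 0" --pt "0.1 0.1 4.5 0 0 0" --pt "0.1 0.1 5.3 0 0 0" --pt "0.1 0.1 5.6 0 0 0" --pt "0.1 0.1 5.7 0 0 0" --pt "0.1 0.1 5.7 0 0 0"

```text
time: 7.98
position: [0.5362, 0.0349, 0.0259]
eef_rot: [180.0, -0.0, 11.4]
force: [0.4, -0.1, -0.9]
grip_width: 0.484
```

>>> step_arm --pt "0 0 0.05 0 0 0" --pt "0 0 0.1 0 0 0" --pt "0 0 0.1 0 0 0"

```text
time: 8.35
position: [0.536, 0.0348, 0.0248]
eef_rot: [180.0, -0.0, 11.4]
force: [-1.0, -1.1, 1.0]
grip_width: 0.484
```

>>> step_arm --pt "0 0 0 0 0 0" --pt "0 0 0 0 0 0" --pt "0 0 0 0 0 0" --pt "0 0 0 0 0 0" --jaw 0.45

```text
time: 8.85
position: [0.5359, 0.0348, 0.0245]
eef_rot: [-180.0, 0.0, 11.4]
force: [0.1, 0.2, -1.5]
grip_width: 0.55
```

>>> step_arm --pt "0 0 -0.5 0 0 0" --pt "0 0 -1.5 0 0 0" --pt "0 0 -4 0 0 0" --pt "0 0 -8 0 0 0" --pt "0 0 -10 0 0 0" --pt "0 0 -10 0 0 0"

```text
time: 9.6
position: [0.5369, 0.0348, 0.1261]
eef_rot: [179.9, -0.2, 11.3]
force: [0.5, 0.2, 0.3]
grip_width: 0.552
```

```bash
python3 -c "
from h import *
w=camera('wrist');cv2.imwrite('pics/w5.png',w['frame'])
s=camera('side');crop(s['frame'],160,175,160,110,5,'pics/s5.png')
plan((.40,.0,.15,11.4))"
```

```text
t 9.7 pos [0.5355 0.0345 0.1239] rpy [1.7999e+02 4.0000e-02 1.1340e+01] F [ 0.4  -0.22 -0.53] gw 0.549
[0.4, 0.0, 0.15, 11.4] -> [-13.96, 0.72, -2.6, 0.0, 0.0, -0.1]
```

View pics/s5.png

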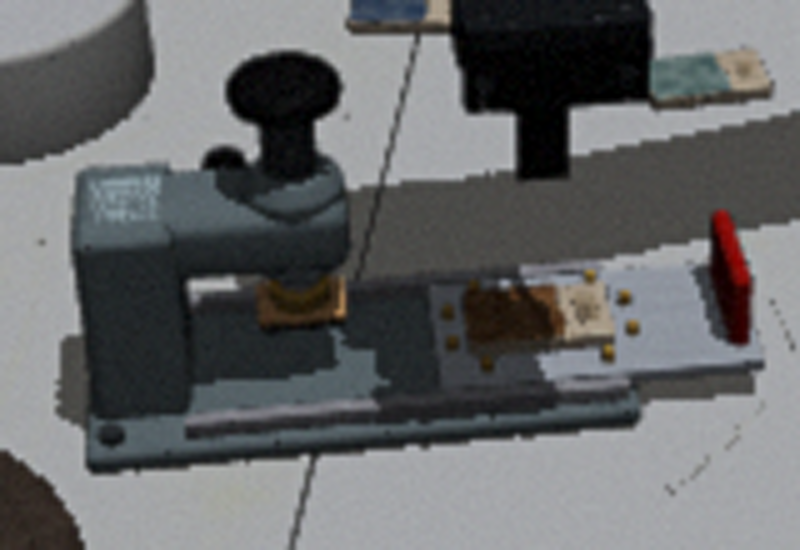

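View pics/w5.png

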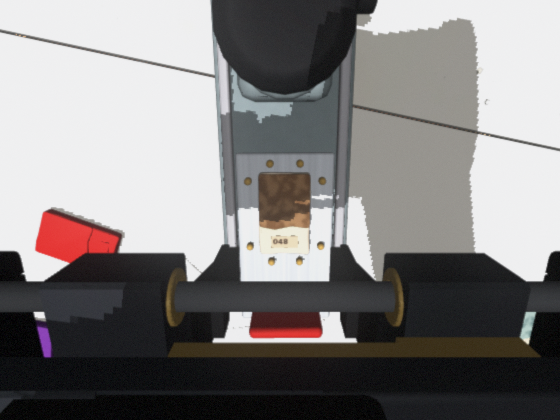

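```bash
python3 -c "
from h import *
w=camera('wrist');t=camera('top')
print('tab wrist', ray(w,251,332,.06),ray(w,321,332,.06))
m=cv2.inRange(cv2.cvtColor(t['frame'],cv2.COLOR_BGR2HSV),(0,120,60),(8,255,255));m|=0
m[:215]=0;m[240:]=0;m[:,:285]=0;m[:,320:]=0
print(cv2.minAreaRect(np.argwhere(m)[:,::-1].astype(np.float32)))
plan((.4478,.0172,.124,11.4),(.4478,.0172,.042,11.4))"
```

```text
tab wrist [0.44419459 0.04310182 0.06      ] [ 0.45509985 -0.01121438  0.06      ]
((303.5, 227.0), (24.0, 31.0), 90.0)
t 9.8 pos [0.5351 0.0346 0.1233] rpy [-1.7997e+02  1.1000e-01  1.1350e+01] F [-0.62  0.08  0.45] gw 0.551
[0.4478, 0.0172, 0.124, 11.4] -> [-8.9, -0.01, -0.05, -0.0, 0.1, -0.0]
[0.4478, 0.0172, 0.042, 11.4] -> [-8.89, -0.01, 8.15, -0.0, 0.1, -0.0]
```

Tab ends from the wrist view give centre (0.449,0.016), which agrees with the geometry. I'll grip the tab across its 60 mm width so the gripper body stays clear of the knob.

>>> step_arm --pt "-4 0 0 0 0 0" --pt "-8.9 0 0 0 0 0" --pt "-8.9 0 0 0 0 0" --pt "-8.9 0 3 0 0 0" --pt "-8.9 0 6 0 0 0" --pt "-8.9 0 8.1 0 0 0" --pt "-8.9 0 8.1 0 0 0" --jaw 0

```text
time: 10.68
position: [0.4474, 0.0177, 0.0419]
eef_rot: [-179.9, 0.2, 11.4]
force: [0.3, 0.2, 0.7]
grip_width: 0.998
```

>>> step_arm --pt "0 0 0 0 0 0" --pt "0 0 0 0 0 0" --pt "0 0 0 0 0 0" --pt "0 0 0 0 0 0" --pt "0 0 0 0 0 0" --jaw 1 --grip_force 20

```text
time: 11.3
position: [0.4492, 0.0163, 0.0441]
eef_rot: [179.9, -0.0, 11.3]
force: [0.4, -5.9, 3.4]
grip_width: 0.682
```

>>> step_arm --pt "0.4 0.1 0 0 0 0" --pt "1.2 0.1 0 0 0 0" --pt "2.4 0.1 0 0 0 0" --pt "3.6 0.1 0 0 0 0" --pt "4.8 0.1 0 0 0 0" --pt "6 0.1 0 0 0 0" --pt "7 0.1 0 0 0 0" --pt "7.5 0.1 0 0 0 0"

```text
time: 12.3
position: [0.5229, 0.0314, 0.0441]
eef_rot: [-180.0, -0.0, 11.4]
force: [-2.4, -0.6, 6.9]
grip_width: 0.685
```

>>> step_arm --pt "0.8 0 0 0 0 0" --pt "1.6 0 0 0 0 0" --pt "2.3 0 0 0 0 0" --pt "2.7 0 0 0 0 0" --pt "2.9 0 0 0 0 0" --pt "3 0 0 0 0 0"

```text
time: 13.05
position: [0.5519, 0.0374, 0.0441]
eef_rot: [-180.0, -0.0, 11.4]
force: [-1.9, -0.1, 6.8]
grip_width: 0.688
```

>>> step_arm --pt "0.1 0 0 0 0 0" --pt "0.2 0 0 0 0 0" --pt "0.3 0 0 0 0 0" --pt "0.3 0 0 0 0 0"

```text
time: 13.55
position: [0.5549, 0.038, 0.0441]
eef_rot: [-180.0, -0.0, 11.4]
force: [-1.6, 0.6, 5.4]
grip_width: 0.687
```

>>> step_arm --pt "0.1 0 0 0 0 0" --pt "0.2 0 0 0 0 0" --pt "0.3 0 0 0 0 0" --pt "0.3 0 0 0 0 0"

```text
time: 14.05
position: [0.5566, 0.0384, 0.0441]
eef_rot: [180.0, 0.1, 11.4]
force: [-7.8, -0.9, 11.7]
grip_width: 0.688
```

The stop is felt: force rose from 2 to 8 N and the travel was about 109 mm. Releasing and lifting.

>>> step_arm --pt "0 0 0 0 0 0" --pt "0 0 0 0 0 0" --pt "0 0 0 0 0 0" --pt "-0.2 0 0 0 0 0" --pt "-0.2 0 -2 0 0 0" --pt "-0.2 0 -6 0 0 0" --pt "-0.2 0 -11 0 0 0" --pt "-0.2 0 -15 0 0 0" --jaw 0.1

```text
time: 15.05
position: [0.556, 0.0382, 0.1972]
eef_rot: [180.0, -0.1, 11.4]
force: [0.3, -0.1, -0.1]
grip_width: 0.897
```

```bash
python3 -c "
from h import *
w=camera('wrist');cv2.imwrite('pics/w6.png',w['frame'])
s=camera('side');crop(s['frame'],160,175,160,110,5,'pics/s6.png')
plan((.641,.0565,.20,11.4))"
```

```text
t 15.15 pos [0.5582 0.0386 0.1998] rpy [179.9   -0.48  11.38] F [0.1  0.16 0.81] gw 0.901
[0.641, 0.0565, 0.2, 11.4] -> [8.47, -0.12, 0.05, 0.1, -0.5, -0.0]
```

View pics/s6.png

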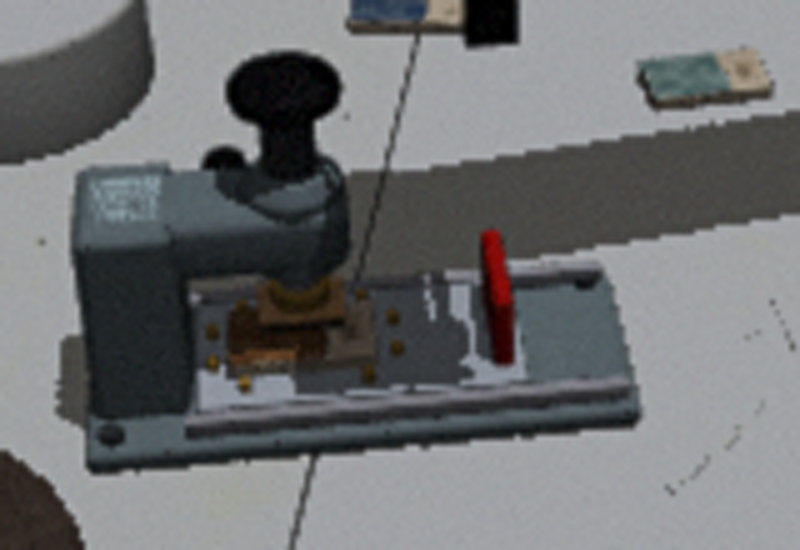

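View pics/w6.png

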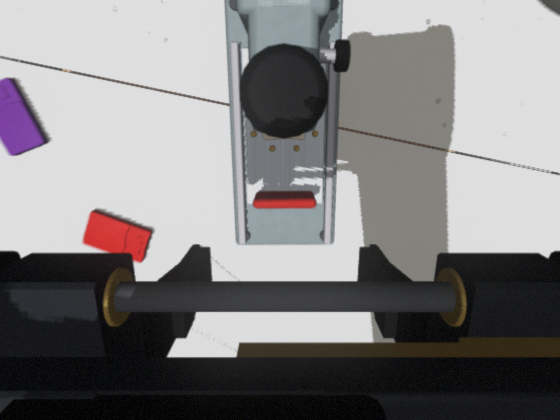

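>>> step_arm --pt "3 0 -1 0 0 0" --pt "6 -0.1 -1 0 0 0" --pt "8.6 -0.1 -1 0 0 0" --pt "8.6 -0.1 0 0 0 0" --pt "8.6 -0.1 0 0 0 0" --jaw 1

```text
time: 15.78
position: [0.6386, 0.0556, 0.1926]
eef_rot: [-180.0, 0.1, 11.4]
force: [-0.3, 0.4, 0.3]
grip_width: 0.419
```

```bash
python3 -c "
from h import *
w=camera('wrist');cv2.imwrite('pics/w7.png',w['frame'])
plan((.6425,.0565,.172,11.4))"
```

```text
t 15.825 pos [0.6388 0.0555 0.1933] rpy [-1.800e+02  7.000e-02  1.137e+01] F [ 0.19  0.78 -0.18] gw 0.368
[0.6425, 0.0565, 0.172, 11.4] -> [0.39, -0.02, 2.12, -0.0, 0.1, -0.0]
```

View pics/w7.png

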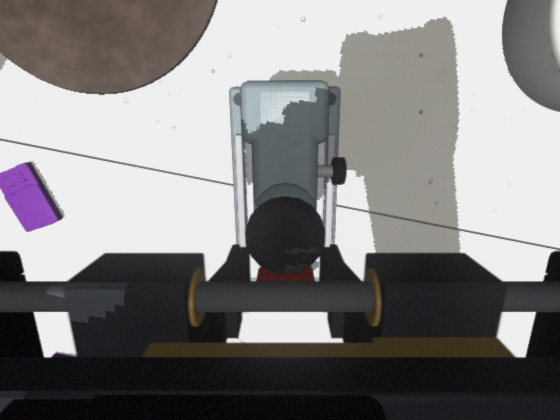

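```bash
python3 -c "
from h import *
w=camera('wrist')
print(ray(w,284.5,234,.163))
plan((.6425,.0565,.172,11.4))"
```

```text
[0.64511338 0.05664326 0.163     ]
t 15.875 pos [0.639  0.0554 0.1937] rpy [1.7999e+02 3.0000e-02 1.1350e+01] F [-0.63 -0.72 -0.75] gw 0.322
[0.6425, 0.0565, 0.172, 11.4] -> [0.36, -0.04, 2.17, 0.0, 0.0, -0.0]
```

>>> step_arm --pt "0.4 0 0 0 0 0" --pt "0.4 0 0 0 0 0" --pt "0.4 0 0 0 0 0" --pt "0.4 0 0 0 0 0" --pt "0.4 0 0.7 0 0 0" --pt "0.4 0 1.4 0 0 0" --pt "0.4 0 1.9 0 0 0" --pt "0.4 0 1.9 0 0 0"

```text
time: 16.88
position: [0.6434, 0.0564, 0.1739]
eef_rot: [-180.0, 0.1, 11.4]
force: [-0.1, -0.2, 0.4]
grip_width: 0.008
```

>>> step_arm --pt "0 0 0.2 0 0 0" --pt "0 0 0.4 0 0 0" --pt "0 0 0.6 0 0 0" --pt "0 0 0.8 0 0 0" --pt "0 0 1.0 0 0 0" --pt "0 0 1.2 0 0 0" --pt "0 0 1.2 0 0 0"

```text
time: 17.75
position: [0.6438, 0.0565, 0.1626]
eef_rot: [-180.0, -0.0, 11.4]
force: [-1.0, -0.3, 4.1]
grip_width: 0.009
```

>>> step_arm --pt "0 0 0.05 0 0 0" --pt "0 0 0.1 0 0 0" --pt "0 0 0.15 0 0 0" --pt "0 0 0.2 0 0 0" --pt "0 0 0.2 0 0 0"

```text
time: 18.38
position: [0.6438, 0.0565, 0.1606]
eef_rot: [-180.0, -0.0, 11.4]
force: [-0.1, -1.3, 4.8]
grip_width: 0.006
```

>>> step_arm --pt "0 0 0.05 0 0 0" --pt "0 0 0.1 0 0 0" --pt "0 0 0.1 0 0 0"

```text
time: 18.75
position: [0.6438, 0.0565, 0.1596]
eef_rot: [-180.0, -0.0, 11.4]
force: [-1.5, 0.6, 4.3]
grip_width: 0.006
```

>>> step_arm --pt "0 0 0.05 0 0 0" --pt "0 0 0.1 0 0 0" --pt "0 0 0.15 0 0 0" --pt "0 0 0.15 0 0 0"

```text
time: 19.25
position: [0.6438, 0.0565, 0.1586]
eef_rot: [180.0, -0.0, 11.4]
force: [-2.8, -0.8, 9.4]
grip_width: 0.006
```

>>> step_arm --pt "0 0 0.05 0 0 0" --pt "0 0 0.05 0 0 0" --pt "0 0 0.05 0 0 0"

```text
time: 19.62
position: [0.6438, 0.0565, 0.1584]
eef_rot: [180.0, -0.0, 11.3]
force: [-3.7, -1.4, 10.7]
grip_width: 0.003
```

>>> step_arm --pt "0 0 0.05 0 0 0" --pt "0 0 0.1 0 0 0" --pt "0 0 0.1 0 0 0"

```text
time: 20.0
position: [0.6438, 0.0565, 0.158]
eef_rot: [180.0, -0.0, 11.3]
force: [-5.4, -1.0, 14.2]
grip_width: 0.006
```

>>> step_arm --pt "0 0 0.05 0 0 0" --pt "0 0 0.1 0 0 0" --pt "0 0 0.1 0 0 0" --pt "0 0 0.1 0 0 0"

```text
time: 20.5
position: [0.6439, 0.0565, 0.1576]
eef_rot: [180.0, -0.1, 11.3]
force: [-7.5, -1.7, 18.6]
grip_width: 0.003
```

>>> step_arm --pt "0 0 0.03 0 0 0" --pt "0 0 0.03 0 0 0" --pt "0 0 0.03 0 0 0" --pt "0 0 0.03 0 0 0" --pt "0 0 0.03 0 0 0" --pt "0 0 0.03 0 0 0" --pt "0 0 0.03 0 0 0" --pt "0 0 0.03 0 0 0"

```text
time: 21.5
position: [0.6439, 0.0565, 0.1575]
eef_rot: [180.0, -0.1, 11.3]
force: [-7.2, -3.0, 20.1]
grip_width: 0.006
```

```bash
python3 -c "
from h import *
plan((.6438,.0565,.16,11.4))
s=camera('side');crop(s['frame'],160,155,160,110,5,'pics/s8.png')
plan()"
```

```text
t 21.5 pos [0.6439 0.0565 0.1575] rpy [ 1.7995e+02 -6.0000e-02  1.1350e+01] F [-7.18 -2.96 20.07] gw 0.006
[0.6438, 0.0565, 0.16, 11.4] -> [-0.01, -0.0, -0.25, 0.0, -0.1, -0.1]
t 21.55 pos [0.6438 0.0565 0.1574] rpy [ 1.7995e+02 -6.0000e-02  1.1340e+01] F [-7.55 -1.9  20.22] gw 0.005
```

View pics/s8.png

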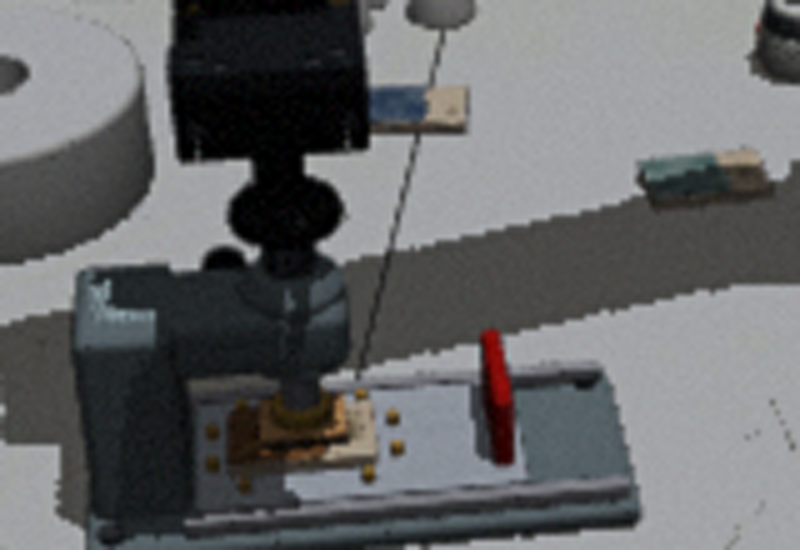

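The foot sits on the tile at 20 N on the knob, so about 15 N on the tile after the spring, and it has held for over 1 s. Lifting slowly and moving clear.

>>> step_arm --pt "0 0 -0.2 0 0 0" --pt "0 0 -0.5 0 0 0" --pt "0 0 -1 0 0 0" --pt "0 0 -1.5 0 0 0" --pt "0 0 -3 0 0 0" --pt "0 0 -7 0 0 0" --pt "-5 0 -9 0 0 0" --pt "-10 0 -9 0 0 0"

```text
time: 22.55
position: [0.5455, 0.0374, 0.2472]
eef_rot: [-180.0, -0.1, 11.4]
force: [-0.4, -0.1, 0.5]
grip_width: 0.005
```

>>> step_arm --pt "-3 0 0 0 0 0" --pt "-3 0 0 0 0 0" --pt "-3 0 0 0 0 0"

```text
time: 22.92
position: [0.5168, 0.0308, 0.2458]
eef_rot: [180.0, -0.0, 11.3]
force: [0.2, 0.3, 0.6]
grip_width: 0.004
```

```bash
python3 -c "
from h import *
plan()
s=camera('side');crop(s['frame'],160,155,160,110,5,'pics/s9.png')
f=lambda P,x,y,k:[((a+.5)/k-.5+x,(b+.5)/k-.5+y) for a,b in P]
print('knob side',ray(s,*f([(284,188)],160,155,5)[0],.16))"
```

```text
t 22.925 pos [0.5168 0.0308 0.2458] rpy [ 1.7998e+02 -5.0000e-02  1.1340e+01] F [0.15 0.29 0.59] gw 0.004
knob side [0.64229892 0.05373835 0.16      ]
```

View pics/s9.png

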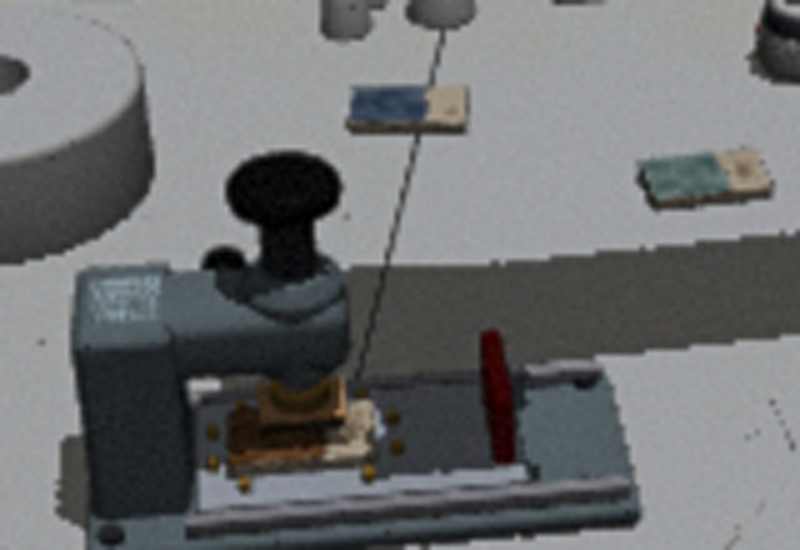

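The picture shows the knob back at its starting pixels (284,188 here, the same spot as before), the foot off the tile, the tile between the pins and the tray home.

```bash
python3 -c "
from bench import manip
print(manip.hand_in())"
```

```text
the job is handed in; nothing more can be done
None
```

The brown tile was stamped and the job handed in at about 23 s; no verdict was reported.

**What I did:** I laid the tile between the tray's pins and gripped the red tab by its sides to slide the tray in. It met its stop after about 109 mm, with the force rising from 2 to 8 N. I then pressed the knob with shut fingers. The foot met the tile after about 9 mm, and I held about 20 N at the knob for over 1 s. Taking off the spring, that is roughly 15 N on the tile.

**Last checks:** In the final side picture the knob is back at its starting pixels, the tile is centred between the pins and the tray is home. The green and blue tiles look unmoved, and the arm is clear of everything with no force on it.

**Disagreements:**
- **Tile size:** The tile measured about 42 mm wide by both the gripper and the cameras, and about 67 mm long in the pictures, against the 48 x 72 mm listed.
- **Pocket position:** The three camera estimates of the pocket differed by up to 3 mm, so I aimed at their average.

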